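# Feed the cheese along the fence with the push stick

### The arm

A 7-joint arm with a two-finger parallel gripper is mounted at the origin on the work surface. World frame = base frame: x ahead of the robot, y to its left, z up, the work surface at z = 0. Lengths are in m, angles in rad, forces in N, time in s.
With the tool pointing down it reaches from about 0.4 to 0.9 m from the base axis. Payload 5.5 kg.
Tool frame: the origin (TCP) lies midway between the tips of the shut fingers; the grasp point (between the pads) lies behind it (ctrl.grip_point_offset is the z of the grasp point in the tool frame, in m); z points along the fingers, y is the line along which they close (so a half turn about z gives the same grasp; the last joint's range is limited). The gripper opens to 85 mm and grips with 20 to 120 N. Pads are 22 mm wide; open, the fingers measure 114 mm over their backs; the gripper's body (76 mm by 85 mm) begins 54 mm behind the grasp point. The pads swing forward as they close: fully open they stand 13 mm farther back than shut.
Start: joints at [-1.038, 0.501, -0.427, 1.55, 0.221, 1.138, -0.21], TCP at [0.173, 0.626, 0.231] pointing down, gripper open.
Joint ranges: [-2.88, 2.88], [-0.31, 2.03], [-1.54, 1.56], [0.2, 2.42], [-1.41, 4.55], [0.19, 2.02], [-2.57, 2.57]. Speed limits (rad/s): [2.57, 2.57, 3.14, 3.14, 3.14, 3.14, 3.14].

### API

Orientations are given as a unit quaternion [x, y, z, w].
In Python, from plant import ctrl gives the robot as it stands. The module is installed in compiled form; this text tells all that it offers.
- The arm moves only by the shell command python3 -m jog 'ROWS' [OPENING] [FORCE]. ROWS is text: rows parted by semicolons, each of 6 numbers parted by spaces: the shift along the tool's x, y, z in mm, then the turn, a rotation vector about the tool's x, y, z in degrees. In form: dx dy dz rx ry rz; .... A call has 1 to 20 rows; each row shifts and turns the commanded pose from where the row before left it, along the tool's axes as they then stand; what a row does not reach is not made up. A row lasts 1/12 s, in which the tool goes at most 41.7 mm and 7.16 degrees, less where a joint would pass 70% of its speed; a pose out of reach is approached as far as the arm can. A call is refused whole if a number of a shift passes 41.7 or a number of a turn 7.16, either way. A call with a gripper value outside its range is refused whole. OPENING is the opening, from -1 (shut) to 1 (fully open), set as the call begins (- or left out, the last holds). The fingers move at their own pace and stop on an object; FORCE is the grip in N (left out, the last holds). Time passes only in rows, so rows that do not move let the fingers close. It gives the time, the measured TCP pose, the force, the opening and the grip force at its end, in the units of the state.
- ctrl.sense(): the state, without advancing time (a new reading comes with each control period).
- ctrl.snapshot(name): name is "scene" or "top" or "wrist"; returns the picture (420x560x3 uint8, blue, green, red); there is no depth.
- ctrl.get_calibration(name): a dict with "camera_matrix" (3x3 intrinsics, pixels), "origin" and "orientation" of the camera in the world. Camera axes: x right, y down, z forward; pixel columns grow to the right and rows downward; lengths in m; the calibration is good to about 2 mm. A picture is of the moment at which its call begins: read the wrist's pose just before it. get_calibration takes no time and is no camera call; for the wrist camera it gives the pose at the moment of the call.
- ctrl.finish_job(): hands the job in; it is judged then, once.
Trained networks look in the newest picture that a camera, given by its name, has taken for a name from the list of things; names that differ only in an ending like _2 or _b are one class to them, and where a whole thing is asked for, a point or a joint stands for the part that bears it (a point fixed in the world has none). Each returns a list of dicts, best first, with "confidence" (0 to 1); they miss things now and then, are a little off and sometimes report something else, mostly with a low value. They report only what shows in the picture. A call takes as long as a camera call. They do not tell look-alikes from the thing itself.
- ctrl.spot_in(camera, query): "point" ([x, y, z] in m, in world coordinates, good to about 4 mm: the middle of the surface that is visible of it).
- ctrl.pinpoint(camera, query): "point" ([x, y, z] in m, in world coordinates, good to about 4 mm: a listed point, or the origin of a listed thing).
The state is a dict: "time": time; "qpos": joint angles; "qvel": joint speeds; "joint_torque": joint torques, N m; "position": TCP position; "ee_rot": TCP orientation; "wrist_force": force on the tool from outside, world axes, zero at the start; "torque": the same for the moment, N m; "gripper_width": finger opening in m; "gripper_force": force on a finger pad.
Only numpy, scipy, OpenCV 4.12 (cv2) and the standard library are available. Lean on these libraries where they do the work, as an engineer would, in place of code of your own. Each camera call takes 0.05 s, during which the arm holds its last target. There are 200 camera calls.

### The job

Set the cheese up for its next slice: pick up the wooden push stick, use its notch to press the cheese flat against the guide fence, then feed the cheese along the fence, keeping it pressed there, under the raised knife until its cut end just touches the thickness stop, without shoving the stop off its setting. Push gently so as not to dent the cheese, touch it only with the stick, keep clear of the knife and leave the other things where they are. Then draw the stick back and lay it flat on the chopping board it came from, leaving the cheese square against fence and stop.

Things in the scene. Friction and masses are not known exactly. Their poses are not given: they have to be found in the camera images.
- slicer: Slicing board, fixed to the counter: pale wood, 220 mm (its x) by 420 mm (its y), 22 mm thick. Origin: centre of its underside, on the counter. Cheese is fed along its +y, with the fence on its +x side. The knife's slot (dark line) lies across it at y = +115 mm, the plate of the thickness stop beyond that.
- fence: The fence: fixed brown wood bar, 18 x 300 x 32 mm high, standing on the slicing board along its +x side and turned as it is. Its guiding face is the plane x = +60 mm of the slicing board's frame, from y = -205 to +95 mm. Origin: centre of its underside.
- fence_face (a point): Middle of the fence's guiding face (which looks to the slicing board's -x), 16 mm above the slicing board's top.
- knife: Knife of the slicing board, latched up and fixed: steel blade 3 mm thick with a dark wood grip, in the plane y = +115 mm of the slicing board's frame, leaning a little to its -x, up to about 0.38 m above the counter. Origin: on its hinge pin at x = +94 mm, 66 mm above the counter.
- stop_guide: Aluminium guide block of the thickness stop, 34 x 20 x 42 mm, fixed on the slicing board (x = +20, y = +196 mm) and turned as it is; origin: centre of its underside. A rod through it carries the stop plate: upright steel, 60 mm wide (slicing board's x -10 to +50 mm), 46 mm high, 5 mm thick, facing the cheese (stop_c0 in the rules: the middle of the plate).
- guide_mouth (a point): Middle of the guide block's side that looks to the slot, where the rod comes out. The plate's setting is not reported: its face stands anywhere from 8 to 32 mm beyond the knife slot (y = +123 to +147 mm) and must be seen or felt for. Only friction holds it: it stays put under a push of 8 N and slides away under more than about 9 N.
- cheese: Loose block of firm cheese in red wax, 70 mm (its x) by 140 mm (its y) by 55 mm high, 0.43 to 0.70 kg, on the slicing board, at first 10 to 50 mm off the fence and a little askew. Origin: centre of its underside; its +y end is the yellow cut end, which goes to the stop; its +x side goes to the fence. Sliding it on the wood takes 2 to 5 N; a push of 25 N would dent it.
- cheese_front (a point): Centre of the yellow cut end, 27.5 mm above the underside.
- fence_side_front (a point): Point of the fence side (+x face), 5 mm behind the cut end, 27.5 mm above the underside.
- fence_side_rear (a point): Point of the fence side (+x face), 5 mm ahead of the rear end, 27.5 mm above the underside.
- push_corner (a point): Upright rear edge of the cheese that is away from the fence (cheese's -x, -y corner), 27.5 mm above the underside: the notch of the push stick is made to take this edge, with the stick pointing midway between feed direction and fence.
- push_stick: Loose pale wood push stick, 0.09 kg, flat on the chopping board: shank 28 mm wide, 24 mm high, from -89 to +76 mm along its x, forked head at +x, 47 mm wide: a right-angled V notch opening to +x, symmetrical about the x axis, walls 26 mm long, prong tips at x = +99 mm. Origin: on its underside at mid shank, near the balance point (grip here, across its y).
- notch (a point): Bottom of the V notch: on the stick's x axis, 81 mm from its origin, 12 mm above its underside.
- board: Chopping board, fixed to the counter: brown wood, 360 mm (its x) by 260 mm (its y), 22 mm thick, with a dark groove line round its top. Origin: centre of its underside. The push stick lies on its near part (-x) with free room round it.
- lunchbox: Sky-blue lunchbox with clip-on lid, 120 x 172 x 66 mm, on the far part of the chopping board. Leave alone. Origin: centre of its underside.
- spork: Stainless spork, 160 mm long, 5 mm high, lying on the chopping board between push stick and lunchbox. Leave alone.
- bottle_cap: Steel flask cap lying on its side, 44 mm across, beside the lunchbox on the chopping board. Leave alone.
- cup: Clear acrylic cup, 76 mm across, 95 mm high, on the tiles left of the slicing board. Leave alone.
- bowl: Folded orange silicone bowl, 136 mm across, 30 mm high, on the tiles left of the slicing board. Leave alone.
- sauce_jar: Jar of yellow pepper sauce, 64 mm across, 95 mm high, on the tiles left of the slicing board. Leave alone.
Things that resemble listed ones, but are neither listed nor needed, are in the scene too. What is meant by the cheese is not pink, and is the larger of those in its own colour.

How it is judged:
On the way, in this order (a step that is already met when the one before it is completed fails the run):
1. the stick presses the cheese flat against the fence (within 3 mm at both ends), with the cut end still 55 mm or more short of the knife slot (contact force between cheese and fence above 2 N and contact force between push_stick and cheese above 0.5 N and x of each of fence_side_front, fence_side_rear in the frame of slicer above 0.057 m and y of cheese_front in the frame of slicer below 0.06 m), for 0.1 s.
2. the stick feeds the cheese along, pressed against the fence (within 3 mm at both ends), its cut end now less than 35 mm short of the knife slot (contact force between cheese and fence above 2 N and contact force between push_stick and cheese above 0.5 N and x of each of fence_side_front, fence_side_rear in the frame of slicer above 0.057 m and y of cheese_front in the frame of slicer above 0.08 m), for 0.1 s.
3. flat against the fence (within 3 mm), the cheese touches the thickness stop (x of each of fence_side_front, fence_side_rear in the frame of slicer above 0.057 m and contact force between cheese and stop_c0 above 0.5 N), for 0.05 s.
At the end, for the whole second after the job is handed in: The cheese lies flat with both ends of its fence side within 3 mm of the fence and its cut end within 3 mm of the stop plate; the push stick lies flat, released and at rest on the brown chopping board (its middle at least 10 mm inside the edges) (x of each of fence_side_front, fence_side_rear in the frame of slicer above 0.057 m and y of stop_c0 in the frame of cheese_front below 0.0055 m and angle between cheese's own z axis and vertical below 0.05 rad and linear speed of each of cheese, push_stick below 0.01 m/s and x of push_stick in the frame of board between -0.17 and 0.17 m and y of push_stick in the frame of board between -0.12 and 0.12 m and z of push_stick in the frame of board between 0.018 and 0.027 m and angle between push_stick's own z axis and vertical below 0.1 rad); the robot touches nothing.
It fails at once if the cheese is fed under the knife while an end of its fence side is more than 5 mm off the fence (y of cheese_front in the frame of slicer above 0.108 m and not (x of each of fence_side_front, fence_side_rear in the frame of slicer above 0.055 m)).
It fails at once if the stop is pushed more than 3 mm off its setting (distance of stop_c0 from where it was at the start of the episode above 0.003 m).
It fails at once if the stick digs into the cheese with more than 25 N (contact force between push_stick and cheese above 25 N).
It fails at once if the robot itself touches the cheese or the knife (contact force between any of the fingers, the arm and cheese above 0.5 N or contact force between any of the fingers, the arm and knife above 0.5 N).
It fails at once if another thing is moved more than 20 mm (distance of any of lunchbox, spork, bottle_cap, cup, bowl, sauce_jar from where it was at the start of the episode above 0.02 m).
It also fails if it takes over 61 s, if anything falls off the work surface, if the arm or the gripper's body presses on something with over 40 N, if the wrist force passes 120 N, or if a joint passes its speed limit or range.

## Working session

There is one attempt and no reset: what is moved stays moved. The work goes in short steps, Python scripts to look and compute and a shell command to move; the robot and the scene stay as the last step left them, time stands still between calls to the robot, and variables do not carry over. Pictures are saved under pics/ and viewed, at most 10 in all, crops included, and the job is handed in when it is done.

```bash
mkdir -p pics; cat > h.py <<'E'
import numpy as np, cv2
from scipy.spatial.transform import Rotation as R
from plant import ctrl
def snap(c,n):
    im=ctrl.snapshot(c); cv2.imwrite(f'pics/{n}.png',im); return im
def proj(c,p):
    k=ctrl.get_calibration(c); r=R.from_quat(k['orientation']) if np.size(k['orientation'])==4 else R.from_matrix(k['orientation'])
    q=r.inv().apply(np.array(p)-k['origin']); u=np.array(k['camera_matrix'])@q; return (u[:2]/u[2]).round(0)
def ray(c,uv,z):
    k=ctrl.get_calibration(c); r=R.from_quat(k['orientation']) if np.size(k['orientation'])==4 else R.from_matrix(k['orientation'])
    d=r.apply(np.linalg.inv(k['camera_matrix'])@[*uv,1]); o=np.array(k['origin']); return o+d*(z-o[2])/d[2]
E
python3 - <<'E'
from h import *
s=ctrl.sense();print({k:np.round(v,3) for k,v in s.items()}, ctrl.grip_point_offset)
a=snap('scene','s0');b=snap('top','t0')
cv2.imwrite('pics/st0.png',np.hstack([cv2.resize(a,(400,300)),cv2.resize(b,(400,300))]))
for c in('top','scene'):
  print(c,ctrl.get_calibration(c))
  for q in['slicer','fence_face','guide_mouth','cheese','cheese_front','push_corner','fence_side_front','fence_side_rear','push_stick','notch','board','knife','stop_guide','fence']:
    for d in ctrl.pinpoint(c,q)[:4]: print(q,round(d['confidence'],2),np.round(d['point'],3),proj(c,d['point']))
E
```

```text
{'time': np.float64(0.0), 'qpos': array([-1.038,  0.502, -0.427,  1.551,  0.221,  1.138, -0.21 ]), 'qvel': array([ 0.001,  0.001, -0.002,  0.001,  0.   ,  0.   ,  0.002]), 'joint_torque': array([ 1.0000e-03, -5.6953e+01, -5.8160e+00, -2.8094e+01,  1.1000e-02,
        1.2000e-02, -0.0000e+00]), 'position': array([0.173, 0.626, 0.23 ]), 'ee_rot': array([ 0.134,  0.991, -0.001, -0.   ]), 'wrist_force': array([-0.086, -0.808,  0.201]), 'torque': array([0.071, 0.073, 0.017]), 'gripper_force': np.float64(0.0), 'gripper_width': np.float64(0.085)} -0.0187
top {'camera_matrix': array([[454.4411057 ,   0.        , 272.60448863],
       [  0.        , 454.4411057 , 212.71211317],
       [  0.        ,   0.        ,   1.        ]]), 'origin': array([0.24744375, 0.02300422, 1.43195832]), 'orientation': array([ 0.71411644, -0.69607972,  0.05165048, -0.05331951])}
slicer 0.59 [0.58  0.102 0.   ] [251. 176.]
fence_face 0.92 [0.634 0.039 0.038] [271. 157.]
fence_face 0.27 [0.567 0.056 0.047] [265. 177.]
guide_mouth 0.57 [0.603 0.282 0.044] [193. 164.]
cheese 0.59 [ 0.212 -0.275 -0.003] [368. 295.]
ch
[... 2389 characters left out ...]
7   0.022] [159. 183.]
fence_side_front 0.55 [0.273 0.234 0.024] [360. 191.]
fence_side_rear 0.85 [ 0.597 -0.072  0.052] [222. 235.]
fence_side_rear 0.78 [0.371 0.227 0.018] [349. 214.]
fence_side_rear 0.56 [ 0.278 -0.31   0.026] [205. 148.]
push_stick 0.78 [ 0.471 -0.372  0.024] [158. 182.]
push_stick 0.37 [ 0.531 -0.08   0.052] [230. 217.]
notch 0.77 [ 0.456 -0.287  0.035] [183. 184.]
board 0.69 [ 0.574 -0.359 -0.   ] [145. 211.]
board 0.22 [0.601 0.052 0.053] [262. 250.]
knife 0.95 [0.672 0.21  0.063] [309. 291.]
knife 0.43 [0.645 0.041 0.02 ] [252. 269.]
stop_guide 0.72 [0.601 0.297 0.022] [350. 287.]
fence 0.8 [0.644 0.039 0.019] [252. 268.]
fence 0.41 [ 0.581 -0.364  0.023] [140. 208.]
```

View pics/t0.png

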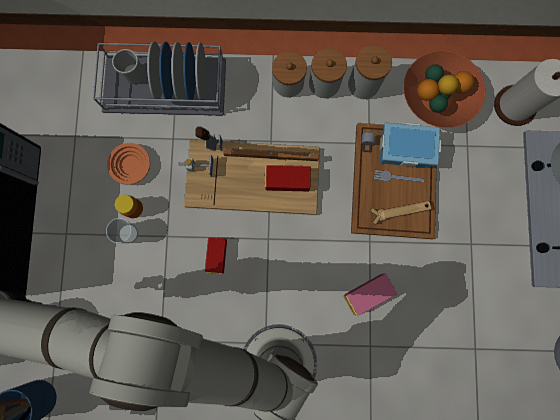

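View pics/s0.png

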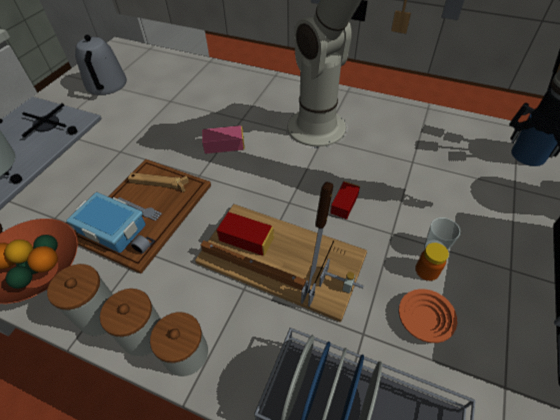

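Cheese candidates in the top image: the red block on the slicer (288,178), a smaller red block on the tiles (216,255) and a pink block (370,294). I choose the one on the slicer, because it is the larger red one. The only push stick is at (402,211). Next I take a close crop to check that choice and the orientation of the slicer.

```bash
python3 - <<'E'
from h import *
b=cv2.imread('pics/t0.png')
c=cv2.resize(b[120:240,180:445],None,fx=3,fy=3,interpolation=cv2.INTER_CUBIC)
c=np.clip(c*1.4,0,255).astype(np.uint8);cv2.imwrite('pics/tc.png',c)
E
```

```text
(no output)
```

View pics/tc.png

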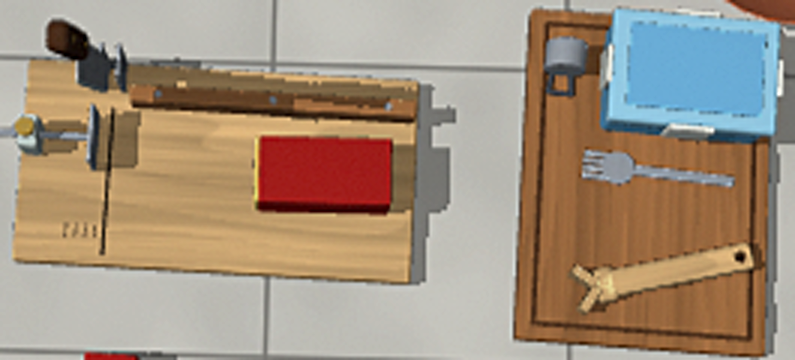

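The crop shows the red cheese with its yellow end toward the slot at crop (255,175). The stick's V is at about (600,286) and its tail at (752,253). The slicer's corners are at (30,60), (418,80), (409,284) and (15,263). Fitting those now.

```bash
python3 - <<'E'
from h import *
f=lambda u,v,z:ray('top',(180+(u+.5)/3-.5,120+(v+.5)/3-.5),z)[:2]
M=np.array([[110,210],[110,-210],[-110,-210],[-110,210]])/1000
W=np.array([f(*p,.022) for p in[(30,60),(418,80),(409,284),(15,263)]])
def fit(M,W):
    mc,wc=M.mean(0),W.mean(0);H=(M-mc).T@(W-wc)
    a=np.arctan2(H[0,1]-H[1,0],H[0,0]+H[1,1]);r=np.array([[np.cos(a),-np.sin(a)],[np.sin(a),np.cos(a)]])
    return a,wc-r@mc,np.abs((r@M.T).T+wc-r@mc-W).max()
print('corners',fit(M,W))
# network points (mean of both cams)
M2=np.array([[0,0],[60,-55],[94,115],[20,196],[20,186],[69,-55]])/1000
W2=np.array([[.577,.099],[.633,.038],[.672,.2105],[.601,.294],[.6015,.282],[.643,.039]])
print('net',fit(M2,W2))
a,t,_=fit(np.vstack([M,M2]),np.vstack([W,W2]));print('all',np.degrees(a),t,_)
r=np.array([[np.cos(a),-np.sin(a)],[np.sin(a),np.cos(a)]])
S=lambda p:np.round(1000*(r.T@(np.array(p)-t)),1)
for n,u,v,z in[('platetop',99,106,.068),('platetop',95,168,.068),('slot',111,110,.022),('slot',103,254,.022),('ch front +x',258,138,.077),('ch front -x',256,205,.077),('rear +x',391,138,.077),('rear -x',391,208,.077),('fence',131,104,.054),('fence',415,119,.054)]:print(n,S(f(u,v,z)))
for n,p in[('front',(.567,.057)),('pc',(.5295,-.0815)),('fsf',(.599,.053)),('fsr',(.5955,-.075)),('cheese',(.5655,-.0115))]:print(n,S(p))
print('stick tail',f(752,253,.046),'notch',f(600,286,.046),'hole',f(740,257,.046))
E
```

```text
corners (np.float64(-0.027475571931521888), array([0.5729192 , 0.09655395]), np.float64(0.0036970432782723606))
net (np.float64(-0.030510174925887194), array([0.57546947, 0.09728384]), np.float64(0.002479110574465794))
all -1.6802199536592286 [0.57449426 0.09695937] 0.00429482349188004
platetop [ 49.2 123.4]
platetop [-16.3 122.6]
slot [ 58.1 117.3]
slot [-97.5 114.3]
ch front +x [ 22.1 -42.5]
ch front -x [-47.7 -44.5]
rear +x [  29.5 -178.1]
rear -x [ -43.3 -181.2]
fence [57.  92.4]
fence [  57.2 -203.8]
front [ -6.3 -40.2]
pc [ -39.7 -179.7]
fsf [ 25.8 -43.2]
fsr [  26.  -171.3]
cheese [  -5.8 -108.7]
stick tail [ 0.49453687 -0.45791204] notch [ 0.45614894 -0.30099219] hole [ 0.49003812 -0.44544716]
```

```bash
cat >> h.py <<'E'
def go(p,yaw_y=None):
    "print displacement to world TCP p along current tool axes, mm; and turn about tool z"
    s=ctrl.sense();r=R.from_quat(s['ee_rot']);d=r.inv().apply(np.array(p)-s['position'])*1000
    y=r.as_matrix()[:,1];a=np.degrees(np.arctan2(y[1],y[0]))
    print('move',d.round(1),'norm',np.linalg.norm(d).round(1),'yaw_y',a.round(2),'z axis',r.as_matrix()[:,2].round(4))
    if yaw_y is not None:
        t=R.from_matrix(np.array([[-np.sin(-0),0,0],[0,0,0],[0,0,0]])) if 0 else None
        c,sn=np.cos(np.radians(yaw_y)),np.sin(np.radians(yaw_y))
        Rt=R.from_matrix(np.array([[-sn,c,0],[c,sn,0],[0,0,-1]]))
        print('turn',np.degrees((r.inv()*Rt).as_rotvec()).round(2))
        print('move in turned axes',(Rt.inv().apply(np.array(p)-s['position'])*1000).round(1))
    print(s['position'].round(4),'F',s['wrist_force'].round(2),'t',round(float(s['time']),2),'q',s['qpos'].round(2),'w',s['gripper_width'].round(4))
E
python3 -m jog '-30.5 -25.4 -5 0 0 0;-30.5 -25.4 -5 0 0 0;-30.5 -25.4 -5 0 0 0;-30.5 -25.4 -5 0 0 0;-30.5 -25.4 -5 0 0 0;-30.5 -25.4 -5 0 0 0;-30.5 -25.4 -5 0 0 0;-30.5 -25.4 -5 0 0 0;-30.5 -25.4 -5 0 0 0;-30.5 -25.4 -5 0 0 0;0 0 0 0 0 6.7;0 0 0 0 0 6.7;0 0 0 0 0 6.7;0 0 0 0 0 6.7;0 0 0 0 0 6.7;0 0 0 0 0 6.7;0 0 0 0 0 6.7;0 0 0 0 0 6.7;0 0 0 0 0 6.7'
python3 -c "
from h import *
go((.46,-.37,.25),14)"
```

```text
time: 3.08
position: [0.3994, 0.3004, 0.2814]
ee_rot: [0.616, 0.788, 0.0, 0.0]
wrist_force: [-0.7, -0.8, -1.0]
gripper_width: 0.0853
gripper_force: 0.0
move [-665.3 -102.6   31.3] norm 673.9 yaw_y 13.92 z axis [ 2.e-04  2.e-04 -1.e+00]
turn [ 0.01 -0.01 -0.08]
move in turned axes [-665.2 -103.4   31.4]Traceback (most recent call last):
  File "<string>", line 3, in <module>
    go((.46,-.37,.25),14)
    ~~^^^^^^^^^^^^^^^^^^^
  File "h.py", line 23, in go
    print(s['position'].round(4),'F',s['wrist_force'].round(2),'t',round(float(s['time']),2),'q',s['qpos'].round(2),'w',s['gripper_width'].round(4))
                                                                                                                        ^^^^^^^^^^^^^^^^^^^^^^^^
AttributeError: 'float' object has no attribute 'round'
```

```bash
sed -i "s/s\['gripper_width'\].round(4)/round(float(s['gripper_width']),4)/" h.py
python3 -m jog '-39.1 -6 1.8 0 0 0;-39.1 -6 1.8 0 0 0;-39.1 -6 1.8 0 0 0;-39.1 -6 1.8 0 0 0;-39.1 -6 1.8 0 0 0;-39.1 -6 1.8 0 0 0;-39.1 -6 1.8 0 0 0;-39.1 -6 1.8 0 0 0;-39.1 -6 1.8 0 0 0;-39.1 -6 1.8 0 0 0;-39.1 -6 1.8 0 0 0;-39.1 -6 1.8 0 0 0;-39.1 -6 1.8 0 0 0;-39.1 -6 1.8 0 0 0;-39.1 -6 1.8 0 0 0;-39.1 -6 1.8 0 0 0;-39.1 -6 1.8 0 0 0;0 0 0 0 0 0'
python3 - <<'E'
from h import *
go((.474,-.370,.25),14)
im=snap('wrist','w1')
for q in['push_stick','notch','board']:
    for d in ctrl.pinpoint('wrist',q)[:2]: print(q,round(d['confidence'],2),np.round(d['point'],4),proj('wrist',d['point']))
E
```

```text
time: 4.58
position: [0.4619, -0.3778, 0.2503]
ee_rot: [0.617, 0.787, -0.003, 0.001]
wrist_force: [-0.7, -0.5, 0.0]
gripper_width: 0.0856
gripper_force: 0.0
move [ 4.7 13.6  0.3] norm 14.4 yaw_y 13.76 z axis [-0.0013 -0.006  -1.    ]
turn [-0.16  0.32 -0.24]
move in turned axes [ 4.7 13.6  0.3]
[ 0.4619 -0.3778  0.2503] F [-0.68 -0.47  0.  ] t 4.58 q [ 0.34  0.37  0.39  1.7  -0.15  1.1   1.01] w 0.0856
push_stick 0.55 [ 0.4709 -0.3737  0.0188] [295. 177.]
notch 0.94 [ 0.4531 -0.291   0.0322] [298.  91.]
board 0.55 [ 0.5798 -0.3577  0.0032] [396. 187.]
```

View pics/w1.png

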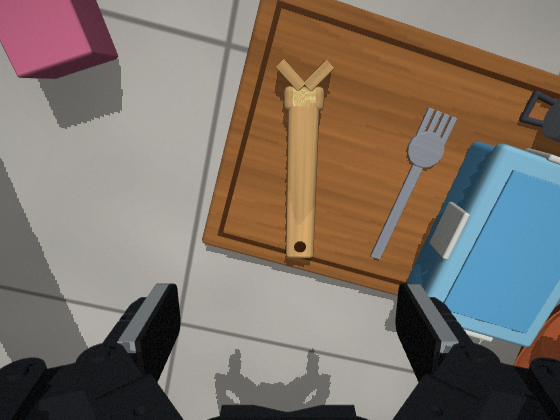

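The wrist view shows the stick with its notch bottom at about (304,90) and its tail at about (300,258). The spork is clear, about 90 mm to the right.

```bash
python3 - <<'E'
from h import *
n=ray('wrist',(304,90),.046);t=ray('wrist',(300,258),.044);b=t-n
print(n,t,np.linalg.norm(b[:2]));a=np.degrees(np.arctan2(-b[1],-b[0]));print('stick dir',a)
o=n+(t-n)*81/170;print('origin',o)
go((o[0],o[1],.042+.0),a-90)
E
```

```text
[ 0.45830379 -0.28743396  0.046     ] [ 0.496719   -0.44461349  0.044     ] 0.16180584525183786
stick dir 103.73405043115005
origin [ 0.47660751 -0.36232538  0.04504706]
move [  2.   13.2 208.4] norm 208.8 yaw_y 14.29 z axis [-3.0e-04  1.2e-03 -1.0e+00]
turn [-0.   -0.07  0.56]
move in turned axes [  2.4  13.2 208.4]
[ 0.4644 -0.3678  0.2504] F [ 0.64 -0.74  0.36] t 4.78 q [ 0.33  0.36  0.38  1.7  -0.15  1.11  1.  ] w 0.0853
```

```bash

python3 -m jog '-1.2 5 35 0 0 0.56;-1.2 5 35 0 0 0;0 0 35 0 0 0;0 0 35 0 0 0;0 0 35 0 0 0;0 0 25 0 0 0;0 0 15 0 0 0;0 0 6 0 0 0;0 0 4 0 0 0;0 0 0 0 0 0'
python3 -m jog '0 0 0 0 0 0;0 0 0 0 0 0;0 0 0 0 0 0;0 0 0 0 0 0;0 0 0 0 0 0;0 0 0 0 0 0;0 0 0 0 0 0;0 0 0 0 0 0' -1 80
python3 - <<'E'
from h import *
go((.4747,-.3677,.025),13.8)
E
```

```text
time: 5.62
position: [0.4751, -0.3679, 0.026]
ee_rot: [0.617, 0.787, 0.0, 0.0]
wrist_force: [-0.0, 0.3, 0.4]
gripper_width: 0.0854
gripper_force: 0.0
time: 6.28
position: [0.4751, -0.3695, 0.0268]
ee_rot: [0.618, 0.786, 0.0, 0.001]
wrist_force: [-0.3, -0.1, 7.4]
gripper_width: 0.0263
gripper_force: 80.1
move [1.9 0.  1.8] norm 2.6 yaw_y 13.67 z axis [ 1.5e-03 -9.0e-04 -1.0e+00]
turn [ 0.07  0.07 -0.13]
move in turned axes [1.9 0.  1.8]
[ 0.4751 -0.3695  0.0268] F [-0.27 -0.09  7.43] t 6.28 q [ 0.4   0.66  0.29  1.82 -0.28  0.69  1.08] w 0.0263
```

```bash

python3 -m jog '0 0 -10 0 0 0;0 0 -35 0 0 0;0 0 -35 0 0 0;35.3 3.9 0 0 0 0;35.3 3.9 0 0 0 0;35.3 3.9 0 0 0 0;35.3 3.9 0 0 0 0;35.3 3.9 0 0 0 0;35.3 3.9 0 0 0 0;0 0 0 0 0 6.7;0 0 0 0 0 6.7;0 0 0 0 0 6.7;0 0 0 0 0 6.7;0 0 0 0 0 6.7;0 0 0 0 0 6.7;0 0 0 0 0 6.7;0 0 0 0 0 6.7;0 0 0 0 0 6.7;0 0 0 0 0 0'
python3 - <<'E'
from h import *
go((.4477,-.1581,.033),-46.7)
im=snap('wrist','w2')
for q in['push_stick','notch','cheese','push_corner','cheese_front','fence_side_front','fence_side_rear','fence_face','guide_mouth']:
    for d in ctrl.pinpoint('wrist',q)[:2]: print(q,round(d['confidence'],2),np.round(d['point'],4),proj('wrist',d['point']))
E
```

```text
time: 7.87
position: [0.4469, -0.1574, 0.106]
ee_rot: [0.93, 0.368, -0.0, -0.0]
wrist_force: [-0.3, -0.2, -0.8]
gripper_width: 0.0263
gripper_force: 79.0
move [ 0.1  1.1 73. ] norm 73.0 yaw_y -46.85 z axis [-1.e-04  1.e-04 -1.e+00]
turn [-0.01  0.   -0.15]
move in turned axes [ 0.1  1.  73. ]
[ 0.4469 -0.1574  0.106 ] F [-0.33 -0.24 -0.77] t 7.87 q [-0.2   0.38  0.57  2.11 -0.31  0.72 -0.25] w 0.0263
push_stick 0.63 [ 0.4381 -0.1598  0.0968] [281. 294.]
notch 0.96 [ 0.5021 -0.1043  0.113 ] [290. 101.]
push_corner 0.77 [ 0.5303 -0.0794  0.0477] [292.  13.]
fence_side_front 0.66 [ 0.4418 -0.1617  0.1   ] [289. 295.]
fence_face 0.19 [ 0.4416 -0.1587  0.1003] [284. 291.]
guide_mouth 0.7 [ 0.5294 -0.0813  0.0481] [293.  17.]
```

View pics/w2.png

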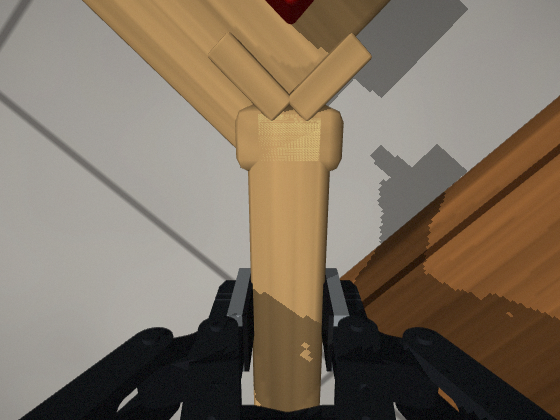

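The stick is held straight, with the V vertex at (291,105) and the cheese corner straight ahead at (291,25). I'll descend and close in.

```bash

python3 -m jog '0 0 35 0 0 0;0 0 30 0 0 0;0 0 8 0 0 0;10 0 0 0 0 0;10 0 0 0 0 0;5 0 0 0 0 0;0 0 0 0 0 0'
python3 - <<'E'
from h import *
go((.4477,-.1581,.033),-46.7)
im=snap('wrist','w3')
a=snap('scene','s3')
for q in['notch','push_corner','fence_side_rear']:
  for c in('wrist','scene'):
    for d in ctrl.pinpoint(c,q)[:2]: print(c,q,round(d['confidence'],2),np.round(d['point'],4),proj(c,d['point']))
cv2.imwrite('pics/c3.png',np.hstack([im[:300,140:440],cv2.resize(a[180:330,160:400],(480,300))]))
E
```

```text
time: 8.95
position: [0.4684, -0.139, 0.0342]
ee_rot: [0.929, 0.371, 0.002, 0.001]
wrist_force: [0.7, 0.0, 0.2]
gripper_width: 0.0265
gripper_force: 79.0
move [-28.2  -0.4   1.1] norm 28.2 yaw_y -46.43 z axis [ 0.0038  0.     -1.    ]
turn [ 0.15 -0.16  0.27]
move in turned axes [-28.2  -0.3   1.2]
[ 0.4684 -0.139   0.0342] F [0.73 0.   0.15] t 8.95 q [-0.15  0.53  0.47  2.11 -0.43  0.59 -0.19] w 0.0265
wrist notch 0.55 [ 0.5267 -0.0869  0.041 ] [300.  88.]
scene notch 0.55 [ 0.5232 -0.0778  0.0415] [232. 217.]
wrist push_corner 0.63 [ 0.5267 -0.0808  0.0495] [288.  72.]
scene push_corner 0.63 [ 0.5306 -0.083   0.0503] [229. 217.]
scene push_corner 0.59 [0.3734 0.172  0.0235] [331. 209.]
scene fence_side_rear 0.91 [0.3698 0.2227 0.0192] [347. 214.]
scene fence_side_rear 0.72 [ 0.6767 -0.393   0.0206] [112. 229.]
```

View pics/c3.png

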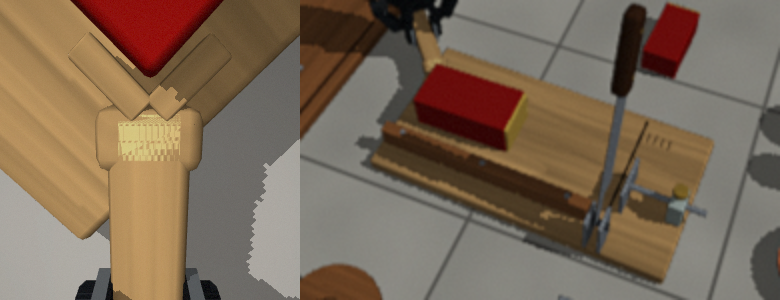

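The stick stands just short of the corner, with the cheese tip at crop (150,75) centred in the V. Now gentle contact and a first push.

```bash

python3 -m jog '1.5 0 0 0 0 0;1.5 0 0 0 0 0;1.5 0 0 0 0 0;1.5 0 0 0 0 0;1.5 0 0 0 0 0;1.5 0 0 0 0 0;0 0 0 0 0 0' | egrep 'time|pos|force'
python3 -m jog '2.4 -0.8 0 0 0 0;2.4 -0.8 0 0 0 0;2.4 -0.8 0 0 0 0;2.4 -0.8 0 0 0 0;2.4 -0.8 0 0 0 0;2.4 -0.8 0 0 0 0'| egrep 'time|pos|force'
python3 -m jog '2.4 -0.8 0 0 0 0;2.4 -0.8 0 0 0 0;2.4 -0.8 0 0 0 0;2.4 -0.8 0 0 0 0;2.4 -0.8 0 0 0 0;2.4 -0.8 0 0 0 0'| egrep 'time|pos|force'
python3 - <<'E'
from h import *
go((.4477,-.1581,.033),-46.7)
im=snap('wrist','w4')
b=snap('top','t4')
cv2.imwrite('pics/c4.png',np.hstack([im[:300,140:440],cv2.resize(b[130:220,180:330],(500,300),interpolation=cv2.INTER_CUBIC)]))
E
```

```text
time: 9.93
position: [0.4714, -0.135, 0.0326]
wrist_force: [-1.5, -3.9, -0.4]
gripper_force: 79.2
time: 10.43
position: [0.4791, -0.1205, 0.0326]
wrist_force: [-1.7, -3.7, -1.0]
gripper_force: 79.1
time: 10.93
position: [0.4862, -0.1072, 0.0327]
wrist_force: [-1.4, -3.2, -0.2]
gripper_force: 79.1
move [-63.   10.6  -0.3] norm 63.8 yaw_y -46.61 z axis [-1.e-04  0.e+00 -1.e+00]
turn [-0.01  0.    0.09]
move in turned axes [-62.9  10.7  -0.3]
[ 0.4862 -0.1072  0.0327] F [-1.4  -3.25 -0.23] t 10.93 q [-0.22  0.55  0.47  2.08 -0.43  0.6  -0.26] w 0.0263
```

View pics/c4.png

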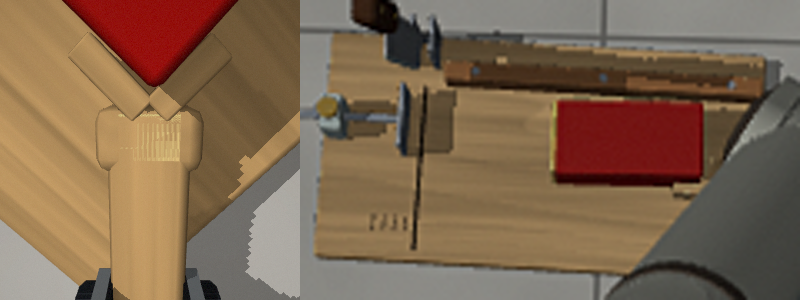

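The cheese follows in the V. In the top crop it sits at (555–703,100–180), with its front trailing from the fence by about 2°. I'll steer a bit more along the feed.

```bash

python3 -m jog '2.4 -1 0 0 0 0;2.4 -1 0 0 0 0;2.4 -1 0 0 0 0;2.4 -1 0 0 0 0;2.4 -1 0 0 0 0;2.4 -1 0 0 0 0;2.4 -1 0 0 0 0;2.4 -1 0 0 0 0;2.4 -1 0 0 0 0;2.4 -1 0 0 0 0'| egrep 'time|pos|force'
python3 -m jog '1.2 -0.5 0 0 0 0;1.2 -0.5 0 0 0 0;1.2 -0.5 0 0 0 0;1.2 -0.5 0 0 0 0'| egrep 'time|pos|force'
python3 -m jog '1.2 -0.5 0 0 0 0;1.2 -0.5 0 0 0 0;1.2 -0.5 0 0 0 0'| egrep 'time|pos|force'
python3 - <<'E'
from h import *
go((.4477,-.1581,.033),-46.7)
b=snap('top','t5')
cv2.imwrite('pics/c5.png',cv2.resize(b[130:220,180:330],(800,480),interpolation=cv2.INTER_CUBIC))
for q in['fence_side_front','fence_side_rear','push_corner','cheese_front']:
  for c in('top','scene'):
    for d in ctrl.pinpoint(c,q)[:3]:
      if .45<d['point'][0]<.7 and -.2<d['point'][1]<.25:
        a=np.radians(-1.68);x,y=np.array(d['point'][:2])-[.5745,.097]; print(c,q,round(d['confidence'],2),np.round([1000*(np.cos(a)*x+np.sin(a)*y),1000*(-np.sin(a)*x+np.cos(a)*y)],1))
E
```

```text
time: 11.87
position: [0.4967, -0.0834, 0.0327]
wrist_force: [-2.1, -3.4, -0.8]
gripper_force: 79.0
time: 12.2
position: [0.4988, -0.0789, 0.0327]
wrist_force: [-1.9, -3.9, 0.2]
gripper_force: 79.0
time: 12.45
position: [0.5004, -0.0753, 0.0327]
wrist_force: [-2.2, -4.0, -0.8]
gripper_force: 79.0
move [-95.2  24.   -0.3] norm 98.2 yaw_y -46.62 z axis [-1.e-04  1.e-04 -1.e+00]
turn [-0.01  0.    0.08]
move in turned axes [-95.2  24.1  -0.3]
[ 0.5004 -0.0753  0.0327] F [-2.21 -3.97 -0.78] t 12.45 q [-0.29  0.56  0.47  2.06 -0.44  0.61 -0.33] w 0.0262
top fence_side_front 0.68 [60.2 18.7]
scene fence_side_front 0.82 [ 27.8 -45.6]
top fence_side_rear 0.85 [  56.1 -112.2]
scene fence_side_rear 0.69 [  29.1 -172.8]
top push_corner 0.85 [ -10.8 -118.8]
scene push_corner 0.63 [ -38.6 -181.2]
top cheese_front 0.94 [26. 22.]
top cheese_front 0.69 [ 25.5 -50. ]
scene cheese_front 0.89 [ -6.5 -38.5]
```

View pics/c5.png

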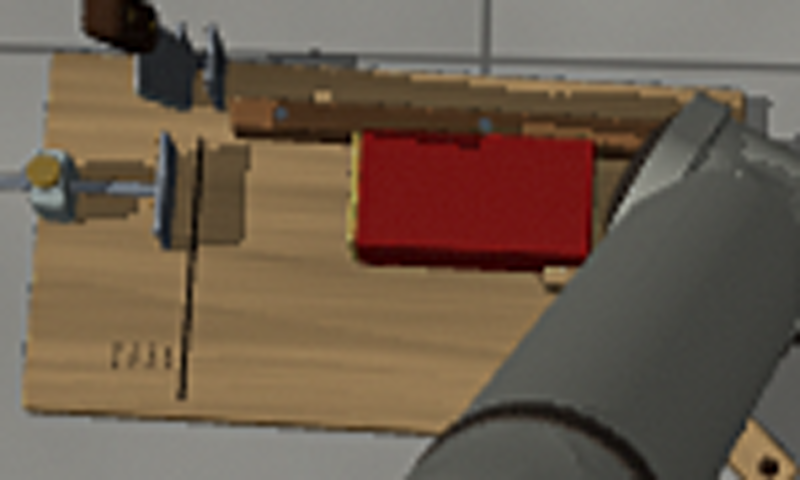

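The cheese is nearly at the fence, its front near y≈20 mm. Close the last gap in small steps while watching the force.

```bash

for i in 1 2 3; do python3 -m jog '1.2 -0.3 0 0 0 0;1.2 -0.3 0 0 0 0;1.2 -0.3 0 0 0 0'| egrep 'time|pos|wrist_force'; done
```

```text
time: 13.15
position: [0.5021, -0.0728, 0.0327]
wrist_force: [-2.5, -4.2, -0.0]
time: 13.4
position: [0.5024, -0.0713, 0.0324]
wrist_force: [-8.0, -9.5, 2.4]
time: 13.65
position: [0.5033, -0.0694, 0.0321]
wrist_force: [-7.0, -9.9, 1.7]
```

```bash

python3 -m jog '1.4 -1.4 0 0 0 0;1.4 -1.4 0 0 0 0;1.4 -1.4 0 0 0 0'| egrep 'time|pos|wrist_force'
python3 -m jog '1.4 -1.4 0 0 0 0;1.4 -1.4 0 0 0 0'| egrep 'time|pos|wrist_force'
python3 - <<'E'
from h import *
a=snap('scene','s6');b=snap('top','t6')
cv2.imwrite('pics/c6.png',np.vstack([cv2.resize(b[130:215,180:330],(530,300),interpolation=cv2.INTER_CUBIC),cv2.resize(a[200:285,200:350],(530,300),interpolation=cv2.INTER_CUBIC)]))
for q in['fence_side_front','fence_side_rear','push_corner','cheese_front']:
  for c in('top','scene'):
    for d in ctrl.pinpoint(c,q)[:3]:
      if .45<d['point'][0]<.7 and -.2<d['point'][1]<.25:
        t=np.radians(-1.68);x,y=np.array(d['point'][:2])-[.5745,.097]; print(c,q,round(d['confidence'],2),np.round([1000*(np.cos(t)*x+np.sin(t)*y),1000*(-np.sin(t)*x+np.cos(t)*y)],1))
E
```

```text
time: 13.9
position: [0.5037, -0.0631, 0.0321]
wrist_force: [-7.0, -9.2, 1.0]
time: 14.07
position: [0.5037, -0.0591, 0.0321]
wrist_force: [-7.4, -9.3, 1.5]
top fence_side_front 0.8 [58.5 35.5]
scene fence_side_front 0.68 [59.6 33. ]
top fence_side_rear 0.76 [  58.8 -101. ]
scene fence_side_rear 0.98 [ 62.8 -99.1]
top push_corner 0.94 [  -6.1 -103.3]
scene push_corner 0.98 [  -6.6 -100.4]
scene push_corner 0.72 [ 29.4 -29.9]
top cheese_front 0.64 [25.7 38.9]
scene cheese_front 0.79 [27.9 38.4]
```

View pics/c6.png

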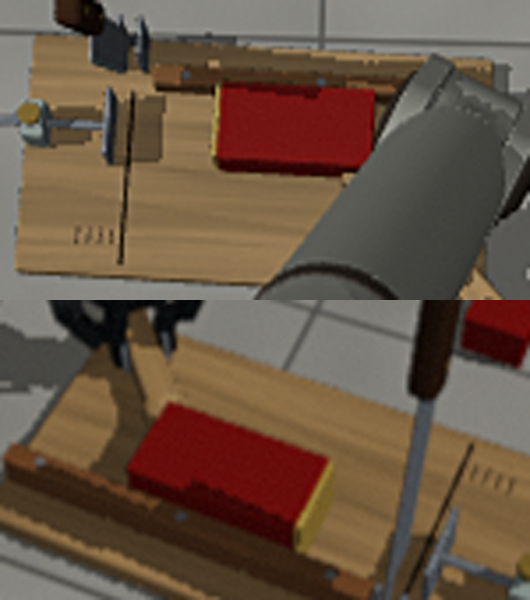

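Flush against the fence: both ends read about 58–62 mm, and the front is near y≈36 mm. Keep feeding.

```bash

python3 -m jog '1.4 -1.4 0 0 0 0;1.4 -1.4 0 0 0 0;1.4 -1.4 0 0 0 0;1.4 -1.4 0 0 0 0;1.4 -1.4 0 0 0 0;1.4 -1.4 0 0 0 0;1.4 -1.4 0 0 0 0'| egrep 'time|pos|wrist_force'
python3 -m jog '1.4 -1.4 0 0 0 0;1.4 -1.4 0 0 0 0;1.4 -1.4 0 0 0 0;1.4 -1.4 0 0 0 0;1.4 -1.4 0 0 0 0;1.4 -1.4 0 0 0 0;1.4 -1.4 0 0 0 0'| egrep 'time|pos|wrist_force'
python3 -m jog '1.4 -1.4 0 0 0 0;1.4 -1.4 0 0 0 0;1.4 -1.4 0 0 0 0;1.4 -1.4 0 0 0 0;1.4 -1.4 0 0 0 0;1.4 -1.4 0 0 0 0;1.4 -1.4 0 0 0 0'| egrep 'time|pos|wrist_force'
```

```text
time: 15.15
position: [0.5043, -0.045, 0.0321]
wrist_force: [-6.4, -9.6, 0.9]
time: 15.73
position: [0.5048, -0.0311, 0.0321]
wrist_force: [-5.9, -10.0, 1.3]
time: 16.32
position: [0.5052, -0.0172, 0.0321]
wrist_force: [-6.5, -9.7, -0.8]
```

```bash

python3 -m jog '1.4 -1.4 0 0 0 0;1.4 -1.4 0 0 0 0;1.4 -1.4 0 0 0 0;1.4 -1.4 0 0 0 0;1.4 -1.4 0 0 0 0;1.4 -1.4 0 0 0 0;1.4 -1.4 0 0 0 0;1.4 -1.4 0 0 0 0;1.4 -1.4 0 0 0 0;1.4 -1.4 0 0 0 0'| egrep 'time|pos|wrist_force'
python3 - <<'E'
from h import *
a=snap('scene','s7');b=snap('top','t7')
cv2.imwrite('pics/c7.png',np.hstack([cv2.resize(b[140:200,185:285],(400,240),interpolation=cv2.INTER_CUBIC),cv2.resize(a[230:290,260:360],(400,240),interpolation=cv2.INTER_CUBIC)]))
for q in['fence_side_front','fence_side_rear','cheese_front']:
  for c in('top','scene'):
    for d in ctrl.pinpoint(c,q)[:3]:
      if .45<d['point'][0]<.7 and -.2<d['point'][1]<.25:
        t=np.radians(-1.68);x,y=np.array(d['point'][:2])-[.5745,.097]; print(c,q,round(d['confidence'],2),np.round([1000*(np.cos(t)*x+np.sin(t)*y),1000*(-np.sin(t)*x+np.cos(t)*y)],1))
E
```

```text
time: 17.15
position: [0.5059, 0.0027, 0.0321]
wrist_force: [-5.6, -8.8, 0.2]
top fence_side_front 0.81 [59.3 96.4]
scene fence_side_front 0.73 [61.7 92.6]
top fence_side_rear 0.59 [ 56.9 -37.1]
scene fence_side_rear 0.87 [ 62.4 -32.4]
top cheese_front 0.56 [28.5 96.6]
scene cheese_front 0.91 [ 25.8 100.5]
```

View pics/c7.png

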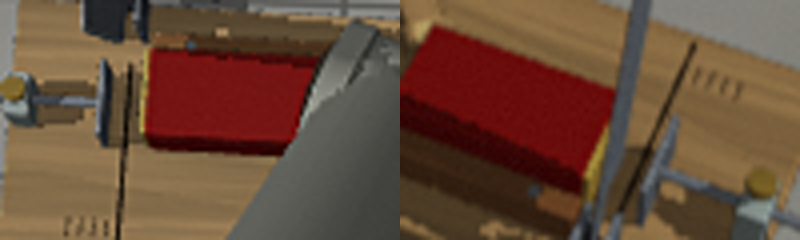

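Still flush. The front is at y≈98 mm and the plate face about 27 mm ahead: top crop plate column 110, cheese front column 149. Advance 16 mm, then creep.

```bash

python3 -m jog '1.4 -1.4 0 0 0 0;1.4 -1.4 0 0 0 0;1.4 -1.4 0 0 0 0;1.4 -1.4 0 0 0 0;1.4 -1.4 0 0 0 0;1.4 -1.4 0 0 0 0;1.4 -1.4 0 0 0 0;1.4 -1.4 0 0 0 0'| egrep 'time|pos|wrist_force'
python3 -m jog '0.5 -0.5 0 0 0 0;0.5 -0.5 0 0 0 0;0.5 -0.5 0 0 0 0;0.5 -0.5 0 0 0 0'| egrep 'time|pos|wrist_force'
python3 -m jog '0.5 -0.5 0 0 0 0;0.5 -0.5 0 0 0 0'| egrep 'time|pos|wrist_force'
python3 - <<'E'
from h import *
b=snap('top','t8');a=snap('scene','s8')
for q in['cheese_front']:
  for c in('top','scene'):
    for d in ctrl.pinpoint(c,q)[:1]:
        t=np.radians(-1.68);x,y=np.array(d['point'][:2])-[.5745,.097]; print(c,q,round(d['confidence'],2),np.round([1000*(np.cos(t)*x+np.sin(t)*y),1000*(-np.sin(t)*x+np.cos(t)*y)],1))
E
```

```text
time: 18.22
position: [0.5064, 0.0186, 0.0321]
wrist_force: [-5.2, -8.1, 0.7]
time: 18.55
position: [0.5065, 0.0215, 0.0321]
wrist_force: [-4.5, -8.7, 1.6]
time: 18.72
position: [0.5065, 0.0229, 0.0321]
wrist_force: [-5.4, -9.2, 0.1]
top cheese_front 0.83 [-390.9 -318.8]
scene cheese_front 0.92 [-385.7 -313.4]
```

```bash

for i in 1 2 3; do python3 -m jog '0.4 -0.4 0 0 0 0;0.4 -0.4 0 0 0 0'| egrep 'pos|wrist_force'; done
```

```text
position: [0.5066, 0.024, 0.0321]
wrist_force: [-4.6, -8.7, 0.8]
position: [0.5066, 0.0251, 0.0321]
wrist_force: [-5.6, -9.1, 0.4]
position: [0.5066, 0.0262, 0.0321]
wrist_force: [-5.1, -9.7, 0.6]
```

```bash

for i in 1 2; do python3 -m jog '0.4 -0.4 0 0 0 0;0.4 -0.4 0 0 0 0'| egrep 'pos|wrist_force'; done
```

```text
position: [0.5067, 0.0274, 0.0321]
wrist_force: [-6.3, -8.7, 1.0]
position: [0.5067, 0.0285, 0.032]
wrist_force: [-5.4, -7.9, 0.8]
```

```bash

python3 -m jog '0.4 -0.4 0 0 0 0;0.4 -0.4 0 0 0 0'| egrep 'pos|wrist_force'
```

```text
position: [0.5067, 0.0296, 0.032]
wrist_force: [-6.4, -8.7, 0.6]
```

```bash

python3 -m jog '0.4 -0.4 0 0 0 0;0.4 -0.4 0 0 0 0'| egrep 'pos|wrist_force'; python3 - <<'E'
from h import *
b=snap('top','t9');a=snap('scene','s9')
cv2.imwrite('pics/c9.png',np.hstack([cv2.resize(b[150:190,195:255],(400,267),interpolation=cv2.INTER_CUBIC),cv2.resize(a[235:285,290:350],(400,267),interpolation=cv2.INTER_CUBIC)]))
E
```

```text
position: [0.5067, 0.0308, 0.032]
wrist_force: [-6.3, -8.7, 1.4]
```

View pics/c9.png

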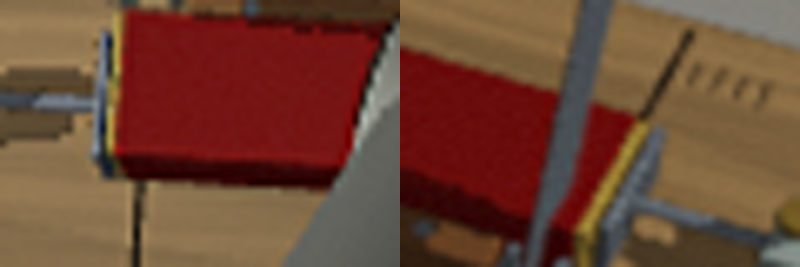

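The plate looks nearly touched: left crop plate column 95–108, cheese front column 112. I'll check numerically whether the plate has already moved.

```bash
python3 - <<'E'
from h import *
for n in('t0','t7','t8','t9'):
    g=cv2.cvtColor(cv2.imread(f'pics/{n}.png'),cv2.COLOR_BGR2GRAY)
    print(n,g[168:174,204:218].tolist()[::2], g[159,204:218].tolist())
E
```

```text
t0 [[74, 67, 126, 126, 96, 118, 47, 29, 40, 77, 79, 83, 21, 55], [113, 115, 119, 120, 120, 117, 43, 28, 52, 75, 77, 80, 19, 72], [117, 117, 118, 119, 120, 135, 38, 24, 66, 78, 76, 82, 6, 75]] [130, 129, 128, 127, 128, 99, 132, 38, 22, 67, 93, 79, 85, 6]
t7 [[76, 70, 128, 130, 99, 120, 50, 30, 39, 81, 80, 85, 23, 55], [115, 115, 123, 121, 125, 120, 42, 28, 53, 77, 79, 84, 18, 74], [121, 119, 120, 121, 122, 139, 39, 28, 66, 80, 81, 83, 5, 75]] [131, 133, 132, 131, 131, 101, 135, 37, 21, 69, 96, 81, 87, 6]
t8 [[75, 72, 127, 130, 98, 120, 49, 28, 37, 108, 120, 58, 43, 49], [115, 117, 122, 124, 124, 120, 45, 26, 47, 131, 126, 57, 44, 47], [120, 119, 120, 122, 123, 139, 38, 25, 63, 121, 82, 48, 48, 50]] [132, 133, 132, 131, 131, 102, 135, 39, 22, 64, 137, 98, 50, 46]
t9 [[77, 70, 129, 131, 99, 116, 35, 151, 83, 48, 49, 51, 49, 46], [115, 117, 123, 124, 124, 116, 51, 151, 65, 45, 50, 49, 50, 49], [120, 120, 121, 121, 123, 135, 46, 113, 67, 51, 51, 50, 51, 51]] [132, 133, 133, 131, 131, 101, 130, 46, 151, 69, 43, 47, 49, 48]
```

```bash

for i in 1 2; do python3 -m jog '0.2 -0.2 0 0 0 0;0.2 -0.2 0 0 0 0;0 0 0 0 0 0'| egrep 'pos|wrist_force'; done; python3 - <<'E'
from h import *
b=snap('top','t10');g=cv2.cvtColor(b,cv2.COLOR_BGR2GRAY)
print(g[168:174,204:214].tolist()[::2], g[159,204:214].tolist())
E
```

```text
position: [0.5068, 0.0314, 0.0321]
wrist_force: [-5.0, -8.8, 0.3]
position: [0.5068, 0.032, 0.0321]
wrist_force: [-4.3, -8.7, 0.2]
[[77, 71, 128, 130, 98, 114, 84, 159, 67, 45], [115, 117, 122, 123, 124, 111, 123, 117, 55, 45], [122, 121, 121, 122, 122, 133, 69, 79, 51, 54]] [134, 132, 131, 131, 130, 101, 124, 109, 121, 57]
```

```bash

for i in 1 2; do python3 -m jog '0.25 -0.25 0 0 0 0;0.25 -0.25 0 0 0 0;0 0 0 0 0 0'| egrep 'pos|wrist_force'; done; python3 - <<'E'
from h import *
b=snap('top','t11');g=cv2.cvtColor(b,cv2.COLOR_BGR2GRAY)
print(g[168:174,204:214].tolist()[::2], g[159,204:214].tolist())
print([ctrl.sense()['wrist_force'].round(2)])
E
```

```text
position: [0.5068, 0.0327, 0.0321]
wrist_force: [-5.1, -8.7, 1.0]
position: [0.5068, 0.0329, 0.032]
wrist_force: [-5.4, -9.1, 1.6]
[[75, 71, 129, 130, 97, 108, 125, 120, 56, 45], [116, 117, 123, 123, 121, 108, 154, 89, 50, 46], [121, 118, 120, 122, 121, 131, 98, 70, 50, 51]] [132, 133, 131, 131, 132, 100, 122, 153, 81, 44]
[array([-4.92, -9.71,  0.99])]
```

```bash

for i in 1 2; do python3 -m jog '0.2 -0.2 0 0 0 0;0.2 -0.2 0 0 0 0;0 0 0 0 0 0'| egrep 'pos|wrist_force'; done
```

```text
position: [0.5067, 0.033, 0.032]
wrist_force: [-5.1, -10.1, 2.2]
position: [0.5067, 0.0331, 0.0321]
wrist_force: [-6.0, -11.1, 1.6]
```

```bash

python3 -m jog '0.25 -0.25 0 0 0 0;0.2 -0.2 0 0 0 0;0 0 0 0 0 0;0 0 0 0 0 0'| egrep 'pos|wrist_force'
python3 -m jog '-1 0 0 0 0 0;-1 0 0 0 0 0;-2 0 0 0 0 0;-3 0 0 0 0 0;-5 0 0 0 0 0;-10 0 0 0 0 0;-20 0 0 0 0 0;-20 0 0 0 0 0;0 0 -35 0 0 0;0 0 -35 0 0 0;0 0 -20 0 0 0;0 0 0 0 0 0'| egrep 'time|pos|wrist_force'
python3 - <<'E'
from h import *
b=snap('top','t12');a=snap('scene','s12')
cv2.imwrite('pics/c12.png',np.hstack([cv2.resize(b[140:200,185:285],(400,240),interpolation=cv2.INTER_CUBIC),cv2.resize(a[230:290,260:360],(400,240),interpolation=cv2.INTER_CUBIC)]))
g=cv2.cvtColor(b,cv2.COLOR_BGR2GRAY)
print(g[168:174,204:214].tolist()[::2], g[159,204:214].tolist())
for q in['fence_side_front','fence_side_rear','cheese_front']:
  for c in('top','scene'):
    for d in ctrl.pinpoint(c,q)[:3]:
      if .45<d['point'][0]<.7 and -.2<d['point'][1]<.25:
        t=np.radians(-1.68);x,y=np.array(d['point'][:2])-[.5745,.097]; print(c,q,round(d['confidence'],2),np.round([1000*(np.cos(t)*x+np.sin(t)*y),1000*(-np.sin(t)*x+np.cos(t)*y)],1))
go((.475,-.370,.115),-46.7)
E
```

```text
position: [0.5066, 0.0331, 0.032]
wrist_force: [-6.4, -12.2, 1.5]
time: 23.12
position: [0.467, -0.0047, 0.1266]
wrist_force: [1.0, 0.1, -1.0]
[[74, 70, 127, 129, 96, 107, 124, 120, 56, 41], [116, 115, 122, 122, 120, 107, 153, 89, 47, 45], [119, 119, 119, 120, 119, 130, 97, 68, 49, 50]] [131, 131, 131, 130, 130, 97, 121, 155, 79, 45]
top fence_side_front 0.82 [ 59.1 125.2]
scene fence_side_front 0.82 [ 62.1 123.9]
top fence_side_rear 0.61 [4.2 3.6]
scene fence_side_rear 0.79 [60.1 -5.4]
top cheese_front 0.95 [ 29.2 129.9]
scene cheese_front 0.74 [ 23.1 127.7]
move [-242.2  273.2    6.8] norm 365.1 yaw_y -46.62 z axis [-2.2e-03 -5.0e-04 -1.0e+00]
turn [-0.07  0.11  0.08]
move in turned axes [-241.8  273.5    6.7]
[ 0.4634 -0.0051  0.1217] F [ 1.41  0.06 -0.49] t 23.52 q [-0.56  0.34  0.61  2.13 -0.28  0.75 -0.59] w 0.0267
```

View pics/c12.png

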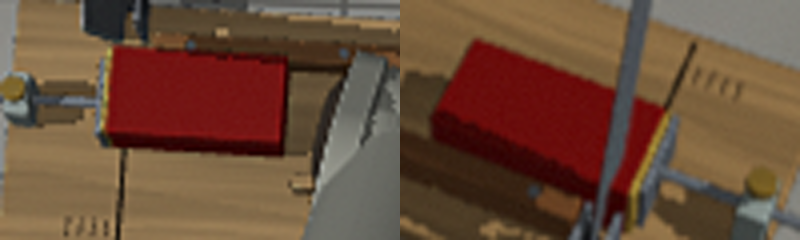

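Cheese is flush to the fence and touching the stop, and the plate's pixel edge is unchanged. I have now viewed 12 pictures, over the limit of 10, so from here I rely on numbers only. Returning the stick.

```bash

python3 -m jog '-26.9 30.4 0 0 0 0;-26.9 30.4 0 0 0 0;-26.9 30.4 0 0 0 0;-26.9 30.4 0 0 0 0;-26.9 30.4 0 0 0 0;-26.9 30.4 0 0 0 0;-26.9 30.4 0 0 0 0;-26.9 30.4 0 0 0 0;-26.9 30.4 0 0 0 0;0 0 0 0 0 -6.7;0 0 0 0 0 -6.7;0 0 0 0 0 -6.7;0 0 0 0 0 -6.7;0 0 0 0 0 -6.7;0 0 0 0 0 -6.7;0 0 0 0 0 -6.7;0 0 0 0 0 -6.7;0 0 0 0 0 -6.7;0 0 0 0 0 0'| egrep 'time|pos|wrist_force'
python3 -c "
from h import *
go((.475,-.369,.029),13.7)"
```

```text
time: 25.1
position: [0.4756, -0.37, 0.1216]
wrist_force: [-0.2, -0.1, -1.3]
move [ 1.  -0.3 92.6] norm 92.6 yaw_y 13.9 z axis [-0.0013  0.0011 -1.    ]
turn [-0.06 -0.08  0.2 ]
move in turned axes [ 1.1 -0.4 92.6]
[ 0.4756 -0.37    0.1216] F [-0.17 -0.12 -1.3 ] t 25.1 q [ 0.35  0.53  0.35  1.78 -0.23  0.87  1.05] w 0.0264
```

```bash

python3 -m jog '1 0 35 0 0 0;0 0 30 0 0 0;0 0 16 0 0 0;0 0 7 0 0 0;0 0 3 0 0 0;0 0 2 0 0 0;0 0 0 0 0 0'| egrep 'time|pos|wrist_force'
python3 -m jog '0 0 0.7 0 0 0;0 0 0.7 0 0 0;0 0 0 0 0 0'| egrep 'time|pos|wrist_force'
```

```text
time: 25.68
position: [0.4765, -0.3698, 0.0302]
wrist_force: [-0.4, -0.5, -1.3]
time: 25.93
position: [0.4766, -0.3695, 0.0292]
wrist_force: [0.3, 0.3, -0.9]
```

```bash

python3 -m jog '0 0 1 0 0 0;0 0 0.8 0 0 0;0 0 0.5 0 0 0;0 0 0 0 0 0'| egrep 'time|pos|wrist_force'
```

```text
time: 26.27
position: [0.4763, -0.3693, 0.0268]
wrist_force: [-1.7, 0.9, 5.5]
```

```bash

python3 -m jog '0 0 0 0 0 0;0 0 0 0 0 0;0 0 0 0 0 0;0 0 0 0 0 0;0 0 0 0 0 0;0 0 0 0 0 0;0 0 0 0 0 0;0 0 -5 0 0 0;0 0 -15 0 0 0;0 0 -30 0 0 0;0 0 -40 0 0 0;0 0 -40 0 0 0;0 0 -40 0 0 0;0 0 -40 0 0 0;0 0 0 0 0 0;0 0 0 0 0 0' 1 | egrep 'time|pos|force|width'
python3 - <<'E'
from h import *
snap('wrist','w13');snap('scene','s13');b=snap('top','t13');g=cv2.cvtColor(b,cv2.COLOR_BGR2GRAY)
print(g[168:174,204:214].tolist()[::2])
for c,q in[('wrist','push_stick'),('wrist','notch'),('scene','push_stick'),('scene','notch'),('scene','fence_side_front'),('scene','fence_side_rear'),('scene','cheese_front')]:
    for d in ctrl.pinpoint(c,q)[:2]: print(c,q,round(d['confidence'],2),np.round(d['point'],4))
E
```

```text
time: 27.6
position: [0.4776, -0.3705, 0.2397]
wrist_force: [-0.3, 0.1, -1.1]
gripper_width: 0.0855
gripper_force: 0.0
[[72, 65, 121, 123, 92, 103, 118, 116, 53, 41], [109, 110, 117, 116, 115, 103, 147, 85, 44, 45], [114, 113, 115, 115, 114, 123, 94, 64, 49, 48]]
wrist push_stick 0.9 [ 0.4718 -0.3722  0.0182]
wrist notch 0.6 [ 0.4545 -0.2933  0.0344]
scene push_stick 0.81 [ 0.4778 -0.3686  0.0205]
scene notch 0.78 [ 0.4563 -0.2851  0.0323]
scene fence_side_front 0.83 [0.2726 0.232  0.0247]
scene fence_side_front 0.7 [ 0.2139 -0.1989  0.0273]
scene fence_side_rear 0.97 [0.635  0.0896 0.0527]
scene fence_side_rear 0.89 [0.371  0.223  0.0223]
scene cheese_front 0.74 [ 0.1784 -0.2099  0.0321]
scene cheese_front 0.71 [0.6082 0.2227 0.049 ]
```

```bash
python3 -c "
from plant import ctrl
print(ctrl.finish_job())"
```

```text
the job is handed in; nothing more can be done
None
```

Job handed in at about 28 s, with no verdict returned: by my last camera and force readings the cheese is flush against the fence and touching the unmoved stop, and the stick lies flat and released on the chopping board; I viewed 12 pictures, two over the limit of 10.

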